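# Work a seized T-handled locking pin out of a circuit trainer's clamp block

## Robot

A 6-joint arm with a two-finger parallel gripper is mounted at the origin on the work surface. World frame = base frame: x ahead of the robot, y to its left, z up, the work surface at z = 0. Lengths are in mm, angles in rad, forces in N, time in s.
With the tool pointing down it reaches from about 350 to 875 mm from the base axis. Payload 4.2 kg.
Tool frame: the origin (TCP) lies at the very end of the fingers, on their centre line; the grasp point (between the pads) lies 19 mm behind it; z points along the fingers, y is the direction in which the jaws open and shut (so a half turn about z gives the same grasp; the last joint's range is limited). The gripper opens to 85 mm and grips with 20 to 120 N. Pads are 22 mm wide; open, the fingers measure 114 mm over their backs; the gripper's body (76 mm by 85 mm) begins 54 mm behind the grasp point. The pads swing forward as they close: fully open they stand 13 mm farther back than shut.
Start: joints at [1.384, 0.385, 0.008, 0, -1.194, -0.259], TCP at [269.454, 563.909, 231.312] pointing down, gripper open.
Joint ranges: [-3.14, 3.14], [-1.21, 2.06], [-1.07, 1.41], [-3.16, 2.05], [-2.99, -0.16], [-3.1, 3.1]. Speed limits (rad/s): [2.79, 2.79, 3.14, 3.14, 3.14, 3.14].

## Interface

Orientations are given as a unit quaternion [x, y, z, w].
In Python, from bench import arm, optics, job gives the robot as it stands.
- The arm moves only by the tool send_rows, never from a script. Its argument "steps" is a list that holds one entry, the list of rows, each a list of 5 numbers: the shift along the tool's x, y, z in cm, then the turn about the tool's z in rad, then the opening, from 0 (shut) to 1 (fully open). A call has 1 to 10 rows; each row shifts and turns the pose as measured when the row begins, along the tool's axes as they then stand; what a row does not reach is not made up. A row lasts 1/12 s, in which the tool goes at most 41.7 mm and 7.16 degrees, less where a joint would pass 70% of its speed; a pose out of reach is approached as far as the arm can. A call with a gripper value outside its range is refused whole. The fingers move at their own pace and stop on an object; the grip force is fixed at half the most. Time passes only in rows, so rows that do not move let the fingers close. It gives the time, the measured TCP pose, the force and the opening at its end, in the units of the state.
- arm.read_state(): the state, without advancing time (a new reading comes with each control period).
- optics.get_image(name): name is "scene" or "top"; returns (picture, depth): 384x512x3 uint8, blue, green, red; 384x512 float32, mm along the optical axis (not along the pixel's ray), 0 where there is no reading.
- optics.get_calibration(name): a dict with "K" (3x3 intrinsics, pixels), "k1" (the pictures are not rectified: a ray, as slopes to the right and down, at radius r is drawn at 1 + k1 r^2 times it, then the intrinsics apply), "rvec" (rotation vector, rad) and "tvec" (3), from world to camera coordinates, as OpenCV has them. Camera axes: x right, y down, z forward; pixel columns grow to the right and rows downward; lengths in mm; the calibration is good to about 2 mm. A picture is of the moment at which its call begins. get_calibration takes no time and is no camera call.
- job.job_done(): hands the job in, once; it reports no verdict.
The state is a dict: "clock": time; "joints": joint angles; "joint_vel": joint speeds; "joint_efforts": joint torques, N m; "position": TCP position; "ee_rot": TCP orientation; "contact_force": force on the tool from outside, world axes, zero at the start; "wrist_torque": the same for the moment, N m; "gripper_width": finger opening in mm.
Only numpy, scipy, OpenCV 4.12 (cv2) and the standard library are available. Lean on these libraries where they do the work, as an engineer would, in place of code of your own. Each camera call takes 0.05 s, during which the arm holds its last target. There are 200 camera calls.

## Task

The T-handled locking pin has seized in its clamp block at the edge of the circuit board trainer. Grip its crossbar and work it loose, pulling up while you twist it: first at least 20 degrees clockwise (seen from above), then back until it is at least 20 degrees to the other side of where it started, gaining about 10 mm with each of these two twists, and only then draw it right out. Lower it into the empty grey parts tray before letting go, and leave the round-headed pin in its block.

Things in the scene. Friction and masses are not known exactly. Their poses are not given: they have to be found in the camera images.
- pin: Seized pin, plain steel, about 130 g, upright, 40 mm deep in its bore. Round shank, diameter 12 mm, 62 mm long; on top a crossbar 56 mm long, 14 mm wide, 14 mm high (22 mm of shank shows below it). Origin: centre of the shank's lower end; z up the shank; x along the crossbar, whose middle is at z = 69 mm. Resists a straight pull with 10 to 17 N, less while being turned, and turning with about 0.1 N m; no stops.
- pin_end (a point): The centre of the end face of the seized pin's crossbar, at x = 28 mm, z = 69 mm in the pin's frame.
- seized_block: Aluminium clamp block holding the seized pin: 40 x 40 mm, 48 mm tall, fixed, at the robot's side of the circuit trainer. Origin: centre of its underside, at table height; z is the axis of the bore, open at the top, floor at z = 8 mm. At the start the pin's x is along the block's x. A like block 140 mm to its left or right holds the round-headed pin.
- tray: The empty grey open parts tray, fixed to the table: 180 mm (x) by 160 mm (y) outside, 28 mm high, walls and floor 4 mm. Origin: centre of its underside.
- round_pin: The other pin, to be left alone: plain steel, shank 11 mm in diameter and 62 mm long, standing loosely in the other block, with a round head 28 mm in diameter and 14 mm high, its top 84 mm above the table. Origin: centre of the shank's lower end, 8 mm above the table; z up.

How it is judged (in metres and radians):
On the way, in this order (a step that is already met when the one before it is completed fails the run):
1. the seized pin has been turned at least 13 degrees clockwise (seen from above) and drawn up at least 2 mm, while still in its bore (y of pin_end in the frame of seized_block below -0.0064 m and z of pin in the frame of seized_block between 0.01 and 0.046 m and horizontal distance between pin and seized_block below 0.004 m), for 0.05 s.
2. it has then been turned back to at least 13 degrees counter-clockwise of its starting direction and drawn up at least 6 mm in all, while still in its bore (y of pin_end in the frame of seized_block above 0.0064 m and z of pin in the frame of seized_block between 0.014 and 0.046 m and horizontal distance between pin and seized_block below 0.004 m), for 0.05 s.
3. the pin, still in the fingers, has its lower end inside the tray, less than 35 mm above the tray's underside (x of pin in the frame of tray between -0.086 and 0.086 m and y of pin in the frame of tray between -0.076 and 0.076 m and z of pin in the frame of tray below 0.035 m and contact force between the fingers and pin above 0.5 N), for 0.05 s.
At the end, for the whole second after the job is handed in: The seized pin is released and at rest in the tray, lying, leaning or standing, its lower end inside the tray's walls and less than 35 mm above the tray's underside, and the round-headed pin is within 15 mm of where it started (x of pin in the frame of tray between -0.086 and 0.086 m and y of pin in the frame of tray between -0.076 and 0.076 m and z of pin in the frame of tray below 0.035 m and linear speed of pin below 0.03 m/s and distance of round_pin from where it was at the start of the episode below 0.015 m and contact force between the fingers and pin below 0.1 N); the robot touches nothing.
It fails at once if the round-headed pin is moved by more than 15 mm (distance of round_pin from where it was at the start of the episode above 0.015 m).
It also fails if it takes over 40 s, if anything falls off the work surface, if the arm or the gripper's body presses on something with over 40 N, if the wrist force passes 120 N, or if a joint passes its speed limit or range.

## Working session

There is one attempt and no reset: what is moved stays moved. The work goes in short steps, Python scripts to look and compute and a tool call to move; the robot and the scene stay as the last step left them, time stands still between calls to the robot, and variables do not carry over. Pictures are saved under pics/ and viewed, about 8 in all and at most 12, crops included, and the job is handed in when it is done.

Besides the shell and the picture viewer there is one more tool, called as name([rows], argument=value, ...), one row to a line, values as JSON. send_rows: Moves the arm, as the interface text tells. Its arguments: {"type":"object","properties":{"steps":{"type":"array","items":{"type":"array","items":{"type":"array","items":{"type":"number"}}}}},"required":["steps"]}

```bash
mkdir -p pics; ls
cat > h.py <<'E'
import numpy as np, cv2
from bench import arm, optics, job
def grab(name, png=None):
    im,d=optics.get_image(name); c=optics.get_calibration(name)
    if png: cv2.imwrite('pics/'+png,im)
    return im,d,c
def cloud(d,c):
    K=np.array(c['K'],float);h,w=d.shape
    u,v=np.meshgrid(np.arange(w),np.arange(h))
    pts=np.stack([u,v],-1).reshape(-1,1,2).astype(float)
    n=cv2.undistortPoints(pts,K,np.array([c['k1'],0,0,0,0],float)).reshape(h,w,2)
    P=np.dstack([n[...,0]*d,n[...,1]*d,d]).reshape(-1,3)
    R=cv2.Rodrigues(np.array(c['rvec'],float))[0]
    W=(P-np.array(c['tvec'],float).ravel())@R
    W[d.ravel()<=0]=np.nan
    return W.reshape(h,w,3)
E
python3 - <<'E'
from h import *
for n in('scene','top'):
    im,d,c=grab(n,n+'.png'); np.savez(n,im=im,d=d,W=cloud(d,c)); print(n,c)
print(arm.read_state())
E
```

```text
pics
scene {'K': array([[471.70255901,   0.        , 251.16575726],
       [  0.        , 471.70255901, 194.63260411],
       [  0.        ,   0.        ,   1.        ]]), 'k1': 0.06680883346746291, 'rvec': array([ 0.65514195,  2.68012477, -1.05039372]), 'tvec': array([ 451.10011466, -127.74378032, 1230.66294634])}
top {'K': array([[377.31514375,   0.        , 262.11878977],
       [  0.        , 377.31514375, 187.17402429],
       [  0.        ,   0.        ,   1.        ]]), 'k1': -0.05773438886579799, 'rvec': array([ 2.18596405, -2.14107869,  0.04444561]), 'tvec': array([ 17.4444111 , 545.28022211, 805.15645013])}
{'clock': 0.1, 'joints': array([ 1.38359435e+00,  3.85489057e-01,  6.69224301e-03, -3.94880630e-04,
       -1.19399584e+00, -2.58584011e-01]), 'joint_vel': array([ 0.00132301, -0.00073073,  0.0037656 ,  0.00289323, -0.00108496,
       -0.00200191]), 'joint_efforts': array([-4.46862150e-04, -3.93321276e+01,  1.88927042e+01,  4.19783145e+00,
       -2.60055291e-03,  5.85259883e-06]), 'position': array([269.25382043, 563.42315073, 230.30376168]), 'ee_rot': array([ 9.75245425e-01, -2.21122888e-01, -1.47781809e-04,  1.00407686e-03]), 'contact_force': array([ 0.38266679, -0.08695751, -0.19356808]), 'wrist_torque': array([-0.01128461,  0.05615965, -0.0293873 ]), 'gripper_width': 85.39140547598214}
```

View pics/top.png

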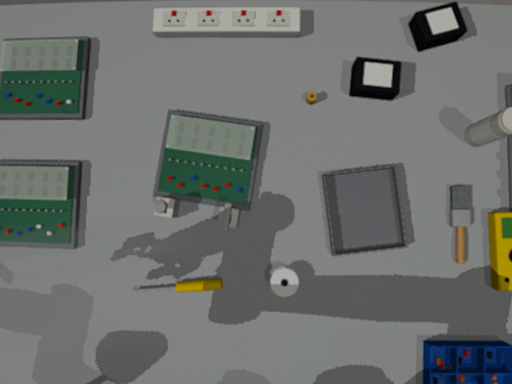

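View pics/scene.png

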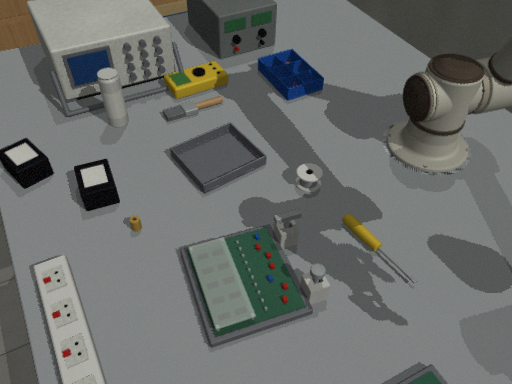

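The top view shows the T-pin at about (232,213), the round pin at (163,207) and the grey tray at about (365,210). In the scene view the T-pin's crossbar is at (288,218), the round pin at (318,272) and the tray at (218,157).

Run:
```python
from h import *
T=np.load('top.npz');S=np.load('scene.npz')
im=T['im'];W=T['W']
for n,D,bx in(('t',T,(205,195,255,235)),('s',S,(260,200,315,255))):
    W=D['W'];x0,y0,x1,y1=bx
    P=W[y0:y1,x0:x1].reshape(-1,3);
    for a,b in((68,95),(40,56)):
        m=(P[:,2]>a)&(P[:,2]<b);q=P[m]
        if len(q)<4: continue
        r=cv2.minAreaRect(q[:,:2].astype(np.float32)); print(n,a,len(q),q.mean(0).round(1),r)
Wt=T['W']
print('tray'); 
P=Wt[160:260,315:412].reshape(-1,3);q=P[(P[:,2]>18)&(P[:,2]<40)];print(cv2.minAreaRect(q[:,:2].astype(np.float32)),np.median(q[:,2]))
P=S['W'][120:195,165:272].reshape(-1,3);q=P[(P[:,2]>18)&(P[:,2]<40)];print(cv2.minAreaRect(q[:,:2].astype(np.float32)),np.median(q[:,2]))
P=Wt[195:220,150:185].reshape(-1,3);q=P[(P[:,2]>70)];print('round',q.mean(0),len(q))
a=cv2.resize(T['im'][185:245,140:260],None,fx=5,fy=5,interpolation=cv2.INTER_CUBIC)
b=cv2.resize(S['im'][195:305,250:350],None,fx=3,fy=3,interpolation=cv2.INTER_CUBIC)
o=np.zeros((600,640,3),np.uint8);o[:300,:600]=a;o[300:600,:300]=b[:300]
cv2.imwrite('pics/crop1.png',o)
```

```text
t 68 209 [477.4  97.6  82.4] ((477.62890625, 98.08818817138672), (13.969212532043457, 55.988895416259766), 82.13925170898438)
t 40 213 [477.3  95.5  47.1] ((477.728759765625, 98.15502166748047), (39.943424224853516, 39.9674186706543), 82.06629180908203)
s 68 254 [482.3 102.1  81.8] ((480.3802795410156, 100.15602111816406), (16.32535743713379, 57.23688888549805), 82.76546478271484)
s 40 267 [483.4 106.9  47.8] ((481.25616455078125, 100.36360168457031), (42.4468879699707, 41.2735710144043), 81.6348876953125)
tray
((499.9258728027344, -193.63082885742188), (179.31689453125, 162.240234375), 7.3771772384643555) 26.15009551887764
((502.0308837890625, -193.1459503173828), (182.53651428222656, 165.67080688476562), 8.059863090515137) 25.796918136372934
round [495.98675665 236.11814287  82.32500054] 160
```

View pics/crop1.png

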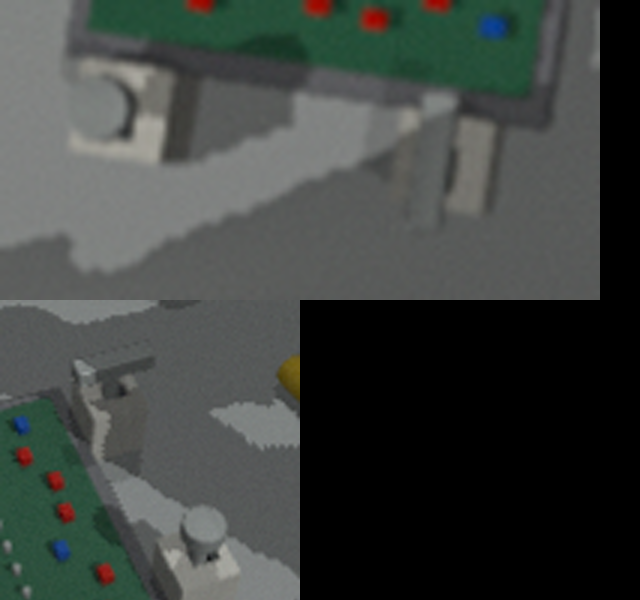

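The crops confirm the fit: block centre about (479,99) mm with the crossbar at -8° from world x, the round pin on its left at (496,236), and the tray at (501,-193). First I'll turn the tool to the bar's direction and travel above the block.

send_rows([
  [[0, 0, 0, -0.103, 1], [0, 0, 0, -0.103, 1], [0, 0, 0, -0.103, 1], [2.1, 3.3, 0, 0, 1], [2.1, 3.3, 0, 0, 1], [2.1, 3.3, 0, 0, 1], [2.1, 3.3, 0, 0, 1], [2.1, 3.3, 0, 0, 1], [2.1, 3.3, 0, 0, 1], [2.1, 3.3, 0, 0, 1]],
])

```text
clock: 0.93
position: [386.8, 310.9, 223.7]
ee_rot: [0.998, -0.055, -0.003, 0.006]
contact_force: [1.2, -0.8, 0.4]
gripper_width: 85.5
```

```bash
cat >> h.py <<'E'
from scipy.spatial.transform import Rotation as Rot
def delta(t,yaw):
    s=arm.read_state(); R=Rot.from_quat(s['ee_rot']).as_matrix()
    d=R.T@(np.array(t)-s['position'])/10
    y=np.degrees(np.arctan2(R[1,0],R[0,0]))
    print('clk',round(s['clock'],2),'pos',s['position'].round(1),'yaw',y.round(2),'w',round(s['gripper_width'],1),'F',s['contact_force'].round(1),'M',s['wrist_torque'].round(2),'tilt',R[:,2].round(3))
    print('tool delta cm',d.round(2),'turn rad',round(-np.radians(yaw-y),3),'joints',s['joints'].round(2))
E
python3 -c "
from h import *
delta([479,99,120],-7.8)"
```

```text
clk 0.93 pos [386.8 310.9 223.7] yaw -6.27 w 85.5 F [ 1.2 -0.8  0.4] M [ 0.09 -0.11  0.01] tilt [-0.006 -0.012 -1.   ]
tool delta cm [11.53 19.92 10.57] turn rad 0.027 joints [ 1.01  0.18 -0.3   0.   -1.1   0.46]
```

send_rows([
  [[1.9, 3.3, 1.2, 0.005, 1], [1.9, 3.3, 1.2, 0.005, 1], [1.9, 3.3, 1.2, 0.005, 1], [1.9, 3.3, 1.2, 0.005, 1], [1.9, 3.3, 1.2, 0.005, 1], [1.9, 3.3, 1.2, 0, 1], [0, 0, 0, 0, 1], [0, 0, 0, 0, 1]],
])

```text
clock: 1.6
position: [477.4, 82.6, 149.9]
ee_rot: [0.997, -0.072, -0.004, 0.005]
contact_force: [0.2, 0.7, 0.0]
gripper_width: 85.3
```

```bash
python3 -c "
from h import *
delta([479,99,120],-7.8)"
```

```text
clk 1.6 pos [477.4  82.6 149.9] yaw -8.26 w 85.3 F [0.2 0.7 0. ] M [ 0.01 -0.07  0.02] tilt [-0.008 -0.01  -1.   ]
tool delta cm [-0.06 -1.68  2.97] turn rad -0.008 joints [ 0.51  0.23 -0.44  0.01 -0.91  0.91]
```

send_rows([
  [[0, -0.9, 1.5, -0.008, 1], [0, -0.8, 1.5, 0, 1], [0, 0, 0, 0, 1], [0, 0, 0, 0, 1]],
])

```text
clock: 1.93
position: [479.6, 100.1, 119.5]
ee_rot: [0.998, -0.068, -0.003, 0.005]
contact_force: [-0.5, -0.1, 0.6]
gripper_width: 85.7
```

Run:
```python
from h import *
delta([479,99,60],-7.8)
a,_,_=grab('scene');b,_,_=grab('top')
o=np.hstack([cv2.resize(a[130:300,200:340],None,fx=3,fy=3),cv2.resize(b[170:255,165:265],None,fx=3.5,fy=6)]) 
cv2.imwrite('pics/close.png',o);print(o.shape)
```

```text
clk 1.93 pos [479.6 100.1 119.5] yaw -7.82 w 85.7 F [-0.5 -0.1  0.6] M [ 0.02 -0.03  0.03] tilt [-0.008 -0.01  -1.   ]
tool delta cm [-0.01  0.05  5.95] turn rad -0.0 joints [ 0.54  0.28 -0.47  0.01 -0.83  0.89]
(510, 770, 3)
```

View pics/close.png

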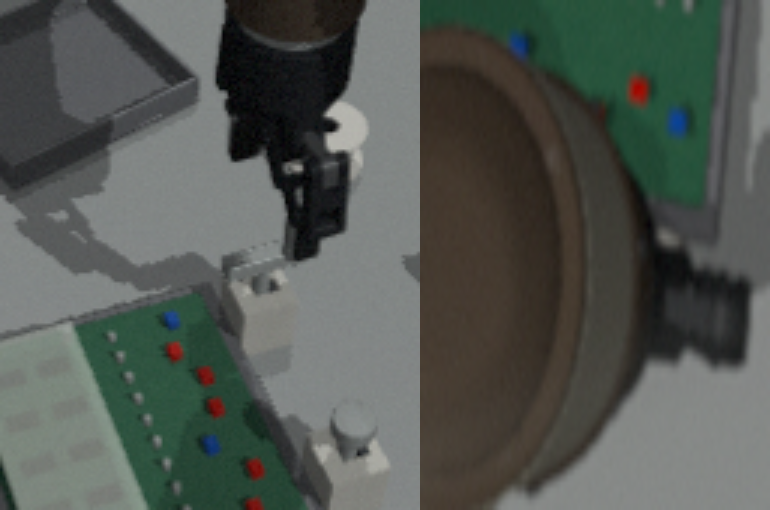

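The view from nearby shows the open fingers straddling the crossbar (crop ~(258,265)), with the round pin well clear at (352,420). I'll go down and close.

send_rows([
  [[0, 0.05, 2, 0, 1], [0, 0, 2, 0, 1], [0, 0, 1.5, 0, 1], [0, 0, 0.4, 0, 1], [0, 0, 0, 0, 1], [0, 0, 0, 0, 1]],
])

```text
clock: 2.53
position: [483.1, 102.6, 65.8]
ee_rot: [0.998, -0.066, 0.003, 0.001]
contact_force: [-0.2, -0.4, -0.6]
gripper_width: 85.6
```

```bash
python3 -c "
from h import *
delta([479,99,60],-7.8)"
```

```text
clk 2.53 pos [483.1 102.6  65.8] yaw -7.53 w 85.6 F [-0.2 -0.4 -0.6] M [ 0.01  0.04 -0.01] tilt [ 0.006 -0.003 -1.   ]
tool delta cm [-0.37  0.41  0.58] turn rad 0.005 joints [ 0.54  0.36 -0.53  0.01 -0.68  0.89]
```

send_rows([
  [[-0.35, 0.4, 0.3, 0.005, 1], [0, 0, 0.25, 0, 1], [0, 0, 0, 0, 1], [0, 0, 0, 0, 1]],
])

```text
clock: 2.87
position: [480.6, 99.8, 63.2]
ee_rot: [0.998, -0.068, 0.006, -0.0]
contact_force: [-0.6, 0.3, -0.3]
gripper_width: 85.6
```

```bash
python3 -c "
from h import *
delta([479,99,60],-7.8)"
```

```text
clk 2.87 pos [480.6  99.8  63.2] yaw -7.81 w 85.6 F [-0.6  0.3 -0.3] M [ 0.05 -0.03 -0.01] tilt [ 0.012 -0.    -1.   ]
tool delta cm [-0.15  0.1   0.32] turn rad -0.0 joints [ 0.54  0.36 -0.54  0.01 -0.66  0.89]
```

send_rows([
  [[-0.1, 0.1, 0.3, 0, 1], [0, 0, 0, 0, 0.4], [0, 0, 0, 0, 0.4], [0, 0, 0, 0, 0.4]],
])

```text
clock: 3.2
position: [479.9, 99.0, 60.8]
ee_rot: [0.998, -0.068, 0.007, -0.001]
contact_force: [0.0, 0.9, 0.6]
gripper_width: 51.7
```

```bash
python3 -c "
from h import *
delta([479,99,60],-7.8)"
```

```text
clk 3.2 pos [479.9  99.   60.8] yaw -7.81 w 51.7 F [0.  0.9 0.6] M [ 0.02  0.01 -0.01] tilt [ 0.014  0.001 -1.   ]
tool delta cm [-0.09  0.01  0.08] turn rad -0.0 joints [ 0.54  0.36 -0.55  0.01 -0.65  0.89]
```

send_rows([
  [[0, 0, 0, 0, 0.2], [0, 0, 0, 0, 0.1], [0, 0, 0, 0, 0], [0, 0, 0, 0, 0], [0, 0, 0, 0, 0], [0, 0, 0, 0, 0], [0, 0, 0, 0, 0]],
])

```text
clock: 3.78
position: [480.1, 99.1, 61.0]
ee_rot: [0.998, -0.068, 0.007, -0.001]
contact_force: [0.2, -1.2, 1.6]
gripper_width: 12.7
```

```bash
python3 -c "
from h import *
delta([479,99,60],-7.8)"
```

```text
clk 3.78 pos [480.1  99.1  61. ] yaw -7.79 w 12.7 F [ 0.2 -1.2  1.6] M [-0.02  0.08  0.05] tilt [ 0.014  0.001 -1.   ]
tool delta cm [-0.11  0.02  0.1 ] turn rad 0.0 joints [ 0.54  0.36 -0.55  0.01 -0.65  0.89]
```

send_rows([
  [[0, 0, -0.1, 0.06, 0], [0, 0, -0.15, 0.06, 0], [0, 0, -0.15, 0.06, 0]],
])

```text
clock: 4.03
position: [479.8, 98.8, 62.3]
ee_rot: [0.987, -0.161, 0.006, -0.001]
contact_force: [3.7, -0.7, -8.6]
gripper_width: 13.1
```

```bash
python3 -c "
from h import *
delta([480,99,71],-31.8)"
```

```text
clk 4.03 pos [479.8  98.8  62.3] yaw -18.56 w 13.1 F [ 3.7 -0.7 -8.6] M [-0.3  -0.97  0.01] tilt [ 0.013  0.001 -1.   ]
tool delta cm [ 0.02 -0.03 -0.87] turn rad 0.231 joints [ 0.54  0.36 -0.55  0.01 -0.66  0.7 ]
```

send_rows([
  [[0, 0, -0.25, 0.06, 0], [0, 0, -0.25, 0.06, 0], [0, 0, -0.25, 0.06, 0], [0, 0, -0.25, 0.06, 0]],
])

```text
clock: 4.37
position: [479.8, 98.4, 67.5]
ee_rot: [0.958, -0.285, 0.006, -0.002]
contact_force: [3.3, 0.2, -9.9]
gripper_width: 12.8
```

Run:
```python
from h import *
delta([480,99,71],-31.8)
a,_,_=grab('scene')
o=cv2.resize(a[180:290,230:350],None,fx=5,fy=5)
cv2.imwrite('pics/tw1.png',o)
```

```text
clk 4.37 pos [479.8  98.4  67.5] yaw -33.14 w 12.8 F [ 3.3  0.2 -9.9] M [-0.09 -1.06  0.  ] tilt [ 0.012  0.001 -1.   ]
tool delta cm [-0.01 -0.06 -0.35] turn rad -0.023 joints [ 0.54  0.35 -0.54  0.01 -0.67  0.45]
```

View pics/tw1.png

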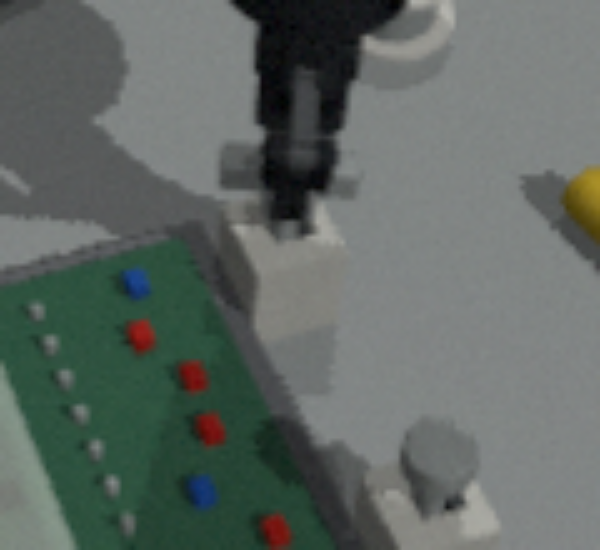

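The crossbar has turned with the fingers: crop (235,165) to (345,185), now tilted the other way in the picture. A few more mm, still turning, then the counter-twist.

send_rows([
  [[0, 0, -0.3, 0.03, 0], [0, 0, -0.3, 0.03, 0], [0, 0, -0.2, 0.02, 0], [0, 0, 0, 0, 0]],
])

```text
clock: 4.75
position: [480.0, 98.4, 72.6]
ee_rot: [0.946, -0.325, 0.005, -0.003]
contact_force: [-0.5, -0.3, 2.2]
gripper_width: 12.7
```

Run:
```python
from h import *
delta([480,99,81],16.2)
im,d,c=grab('scene');W=cloud(d,c)
P=W[195:240,265:315].reshape(-1,3);q=P[(np.hypot(P[:,0]-480,P[:,1]-99)<36)]
R=Rot.from_euler('z',38,degrees=True).as_matrix();L=(q-[480,99,0])@R.T
e=q[(abs(L[:,1])<7)&(abs(L[:,0])>15)&(q[:,2]>60)];print(len(e),np.percentile(e[:,2],[5,50,90,95,99]).round(1))
```

```text
clk 4.75 pos [480.   98.4  72.6] yaw -37.88 w 12.7 F [-0.5 -0.3  2.2] M [-0.2  -0.06 -0.03] tilt [ 0.011  0.001 -1.   ]
tool delta cm [-0.03 -0.05 -0.84] turn rad -0.944 joints [ 0.54  0.34 -0.54  0.01 -0.69  0.37]
89 [84.8 95.8 98.1 98.4 99.1]
```

Bar top is at about 96 mm against 82–84 mm at the start, so the pin has risen about 12 mm with the fingers and there is no slip. Now the twist back.

send_rows([
  [[0, 0, -0.15, -0.09, 0], [0, 0, -0.2, -0.09, 0], [0, 0, -0.2, -0.09, 0], [0, 0, -0.2, -0.09, 0], [0, 0, -0.2, -0.09, 0], [0, 0, -0.2, -0.09, 0]],
])

```text
clock: 5.3
position: [479.6, 98.7, 81.0]
ee_rot: [0.999, -0.046, 0.006, -0.002]
contact_force: [3.1, -0.7, -9.5]
gripper_width: 12.6
```

```bash
python3 -c "
from h import *
delta([480,98.6,81],16.2)"
```

```text
clk 5.3 pos [479.6  98.7  81. ] yaw -5.28 w 12.6 F [ 3.1 -0.7 -9.5] M [-0.13 -1.16 -0.02] tilt [ 0.012  0.003 -1.   ]
tool delta cm [ 0.04  0.   -0.  ] turn rad -0.375 joints [ 0.54  0.33 -0.53  0.   -0.71  0.94]
```

send_rows([
  [[0, 0, -0.06, -0.09, 0], [0, 0, -0.06, -0.09, 0], [0, 0, -0.06, -0.09, 0], [0, 0, -0.06, -0.09, 0], [0, 0, -0.06, -0.09, 0], [0, 0, 0, 0, 0], [0, 0, 0, 0, 0]],
])

```text
clock: 5.88
position: [479.9, 99.4, 82.4]
ee_rot: [0.981, 0.192, 0.007, -0.002]
contact_force: [2.6, -0.5, -4.8]
gripper_width: 12.8
```

Run:
```python
from h import *
delta([480,98.6,81],16.2)
im,d,c=grab('scene');W=cloud(d,c)
cv2.imwrite('pics/tw2.png',cv2.resize(im[180:290,230:350],None,fx=5,fy=5))
P=W[185:240,260:320].reshape(-1,3);q=P[(np.hypot(P[:,0]-480,P[:,1]-99)<36)&(P[:,2]>75)&(P[:,2]<112)]
for y in(-8,16,18,20):
    R=Rot.from_euler('z',-y,degrees=True).as_matrix();L=(q-[480,99,0])@R.T
    e=q[(abs(L[:,1])<7)&(abs(L[:,0])>15)];print(y,len(e),np.percentile(e[:,2],[5,50,90,95,99]).round(1))
```

```text
clk 5.88 pos [479.9  99.4  82.4] yaw 22.13 w 12.8 F [ 2.6 -0.5 -4.8] M [-0.12 -0.55 -0.06] tilt [ 0.013  0.006 -1.   ]
tool delta cm [-0.02  0.08  0.14] turn rad 0.104 joints [ 0.54  0.32 -0.52  0.   -0.71  1.42]
-8 2 [103.2 104.6 106.  106.1 106.3]
16 46 [ 95.4 105.5 107.8 108.1 109. ]
18 49 [ 95.7 105.4 107.8 108.1 108.9]
20 52 [ 95.9 105.5 107.8 108.1 108.9]
```

View pics/tw2.png

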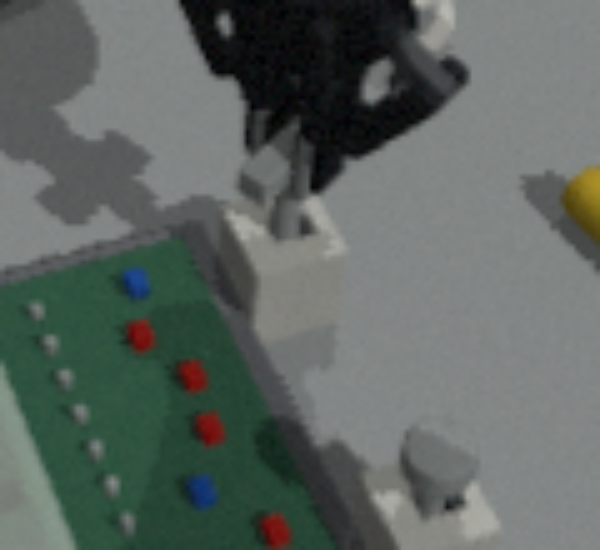

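The bar end now shows at crop (265,175), swung the other way: 30° counter-clockwise of the start and raised about 21 mm, with the shank still in the bore. Draw it out.

send_rows([
  [[0, 0, -0.4, 0, 0], [0, 0, -0.5, 0, 0], [0, 0, -0.5, 0, 0], [0, 0, -0.6, 0, 0], [0, 0, -0.6, 0, 0], [0, 0, -0.6, 0, 0], [0, 0, -0.6, 0, 0], [0, 0, -0.6, 0, 0], [0, 0, -0.6, 0, 0], [0, 0, -0.6, 0, 0]],
])

```text
clock: 6.77
position: [477.2, 98.3, 145.4]
ee_rot: [0.982, 0.19, 0.006, -0.001]
contact_force: [0.3, -0.2, -0.8]
gripper_width: 13.0
```

```bash
python3 -c "
from h import *
delta([501,-193,130],8)"
```

```text
clk 6.77 pos [477.2  98.3 145.4] yaw 21.89 w 13.0 F [ 0.3 -0.2 -0.8] M [ 0.01 -0.01  0.05] tilt [ 0.011  0.005 -1.   ]
tool delta cm [-8.67 27.91  1.42] turn rad 0.242 joints [ 0.54  0.23 -0.45  0.   -0.87  1.41]
```

send_rows([
  [[0, 0, 0, 0.08, 0], [0, 0, 0, 0.08, 0], [0, 0, 0, 0.08, 0], [-0.1, 2, 0, 0, 0], [-0.2, 3, 0, 0, 0], [-0.2, 3, 0, 0, 0], [-0.2, 3, 0, 0, 0], [-0.2, 3, 0, 0, 0], [-0.2, 3, 0, 0, 0], [-0.2, 3, 0, 0, 0]],
])

```text
clock: 7.6
position: [493.6, -103.5, 151.9]
ee_rot: [0.997, 0.071, 0.01, -0.004]
contact_force: [-0.0, -0.9, -1.3]
gripper_width: 13.0
```

```bash
python3 -c "
from h import *
delta([501,-193,130],8)"
```

```text
clk 7.6 pos [ 493.6 -103.5  151.9] yaw 8.16 w 13.0 F [-0.  -0.9 -1.3] M [ 0.03 -0.01  0.04] tilt [ 0.019  0.009 -1.   ]
tool delta cm [-0.58  8.98  2.13] turn rad 0.003 joints [ 0.11  0.25 -0.41 -0.01 -0.89  1.61]
```

send_rows([
  [[-0.2, 2.5, 0.3, 0, 0], [-0.2, 2.5, 0.3, 0, 0], [-0.1, 2, 0.4, 0, 0], [0, 1, 0.4, 0, 0], [0, 0, 0, 0, 0], [0, 0, 0, 0, 0], [0, 0, 0, 0, 0]],
])

```text
clock: 8.18
position: [499.7, -192.2, 139.0]
ee_rot: [0.998, 0.067, 0.01, -0.004]
contact_force: [0.6, 0.4, -1.2]
gripper_width: 12.6
```

Run:
```python
from h import *
delta([501,-193,75],8)
im,d,c=grab('scene');W=cloud(d,c)
cv2.imwrite('pics/tray1.png',cv2.resize(im[60:210,140:300],None,fx=4,fy=4))
```

```text
clk 8.18 pos [ 499.7 -192.2  139. ] yaw 7.71 w 12.6 F [ 0.6  0.4 -1.2] M [-0.05  0.01  0.06] tilt [ 0.019  0.008 -1.   ]
tool delta cm [-0.01  0.13  6.4 ] turn rad -0.005 joints [-0.07  0.32 -0.35 -0.01 -0.89  1.78]
```

View pics/tray1.png

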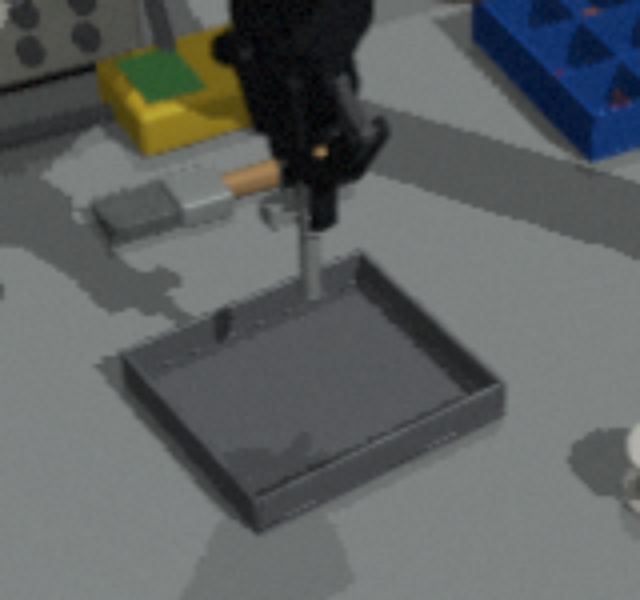

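The pin hangs upright in the fingers (shank end at crop (313,298)), above the tray. Lower it.

send_rows([
  [[0, 0, 1.5, 0, 0], [0, 0.1, 1.5, 0, 0], [0, 0, 1.2, 0, 0], [0, 0, 1, 0, 0], [0, 0, 0.5, 0, 0], [0, 0, 0.3, 0, 0], [0, 0, 0, 0, 0], [0, 0, 0, 0, 0]],
])

```text
clock: 8.9
position: [504.5, -185.6, 81.1]
ee_rot: [0.997, 0.074, 0.014, -0.003]
contact_force: [0.9, 0.1, -1.4]
gripper_width: 12.5
```

```bash
python3 -c "
from h import *
delta([501,-193,60],8)"
```

```text
clk 8.9 pos [ 504.5 -185.6   81.1] yaw 8.44 w 12.5 F [ 0.9  0.1 -1.4] M [-0.04  0.05 -0.06] tilt [ 0.027  0.008 -1.   ]
tool delta cm [-0.51  0.69  2.09] turn rad 0.008 joints [-0.06  0.39 -0.41 -0.01 -0.74  1.78]
```

send_rows([
  [[-0.3, 0.4, 0.6, 0, 0], [-0.3, 0.3, 0.6, 0, 0], [0, 0, 0.4, 0, 0], [0, 0, 0.3, 0, 0], [0, 0, 0, 0, 0], [0, 0, 0, 0, 0]],
])

```text
clock: 9.4
position: [500.7, -194.3, 61.8]
ee_rot: [0.997, 0.074, 0.015, -0.003]
contact_force: [-0.1, -0.0, -0.7]
gripper_width: 12.7
```

Run:
```python
from h import *
delta([501,-193,58],8)
im,d,c=grab('scene')
cv2.imwrite('pics/tray2.png',cv2.resize(im[60:210,140:300],None,fx=4,fy=4))
```

```text
clk 9.4 pos [ 500.7 -194.3   61.8] yaw 8.44 w 12.7 F [-0.1 -0.  -0.7] M [-0.04  0.08 -0.01] tilt [ 0.031  0.007 -1.   ]
tool delta cm [ 0.04 -0.12  0.38] turn rad 0.008 joints [-0.07  0.42 -0.43 -0.02 -0.69  1.8 ]
```

View pics/tray2.png

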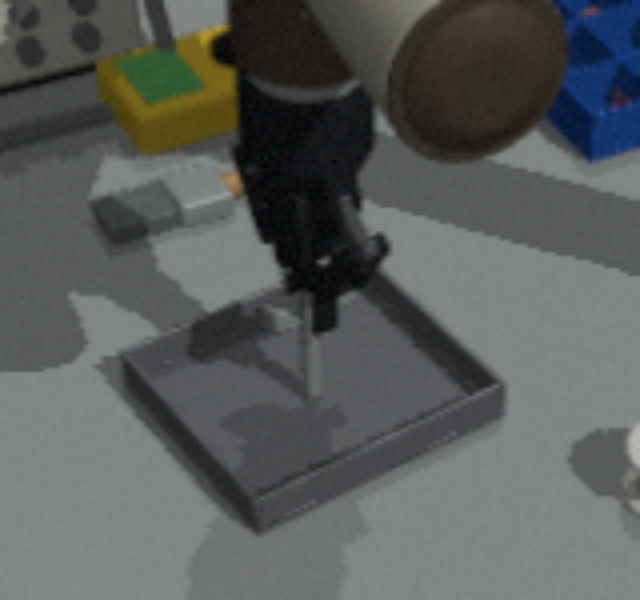

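The shank end (crop (313,397)) is in the middle of the tray, a few mm above its floor. The last few mm follow, by feel.

send_rows([
  [[0, 0, 0.25, 0, 0], [0, 0, 0.15, 0, 0], [0, 0, 0, 0, 0], [0, 0, 0, 0, 0]],
])

```text
clock: 9.78
position: [501.2, -194.3, 57.8]
ee_rot: [0.997, 0.074, 0.016, -0.003]
contact_force: [0.6, -0.2, -1.1]
gripper_width: 12.8
```

```bash
python3 -c "
from h import *
delta([501,-193,57],8)"
```

```text
clk 9.78 pos [ 501.2 -194.3   57.8] yaw 8.46 w 12.8 F [ 0.6 -0.2 -1.1] M [-0.01  0.1  -0.06] tilt [ 0.031  0.007 -0.999]
tool delta cm [-0.01 -0.13  0.08] turn rad 0.008 joints [-0.07  0.42 -0.44 -0.02 -0.68  1.8 ]
```

send_rows([
  [[0, 0, 0.1, 0, 0], [0, 0, 0, 0, 0.3], [0, 0, 0, 0, 0.5], [0, 0, 0, 0, 0.8], [0, 0, 0, 0, 1], [0, 0, 0, 0, 1], [0, 0, 0, 0, 1], [0, 0, 0, 0, 1], [0, 0, 0, 0, 1], [0, 0, 0, 0, 1]],
])

```text
clock: 10.62
position: [502.7, -194.4, 58.1]
ee_rot: [0.997, 0.074, 0.018, -0.002]
contact_force: [0.0, 0.4, -0.4]
gripper_width: 85.4
```

send_rows([
  [[0, 0, -0.5, 0, 1], [0, 0, -1, 0, 1], [0, 0, -1.5, 0, 1], [0, 0, -2, 0, 1], [0, 0, -3, 0, 1], [0, 0, -3, 0, 1], [0, 0, -3, 0, 1], [0, 0, 0, 0, 1], [0, 0, 0, 0, 1]],
])

```text
clock: 11.37
position: [496.8, -195.8, 210.1]
ee_rot: [0.997, 0.074, 0.018, -0.001]
contact_force: [-1.4, -1.0, -0.5]
gripper_width: 85.0
```

Run:
```python
from h import *
delta([501,-193,180],8)
im,d,c=grab('scene');W=cloud(d,c)
cv2.imwrite('pics/fin.png',cv2.resize(im[60:310,140:340],None,fx=3,fy=2.4))
P=W[245:300,295:345].reshape(-1,3);q=P[(P[:,2]>75)&(P[:,2]<95)];print('round',q.mean(0).round(1))
S=np.load('scene.npz');P=S['W'][245:300,295:345].reshape(-1,3);q=P[(P[:,2]>75)&(P[:,2]<95)];print('round0',q.mean(0).round(1))
```

```text
clk 11.37 pos [ 496.8 -195.8  210.1] yaw 8.52 w 85.0 F [-1.4 -1.  -0.5] M [ 0.01  0.09 -0.04] tilt [ 0.036  0.005 -0.999]
tool delta cm [ 0.35 -0.22  3.03] turn rad 0.009 joints [-0.08  0.23 -0.27 -0.01 -1.04  1.8 ]
round [501.1 239.8  83.8]
round0 [501.  239.6  83.9]
```

View pics/fin.png

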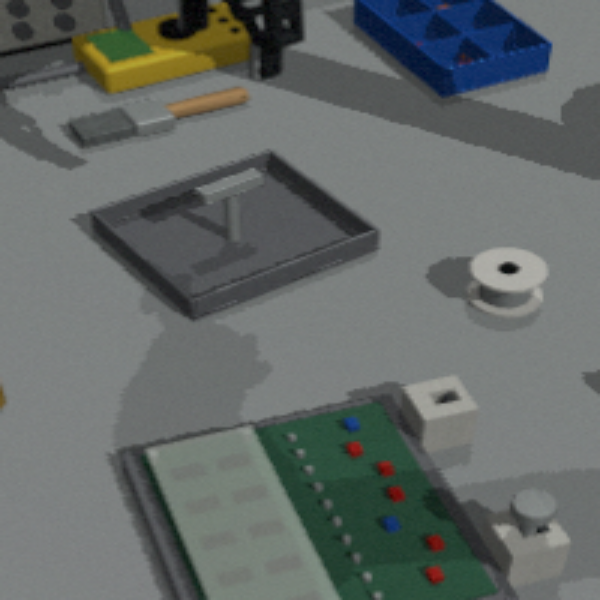

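The pin stands freely in the tray (crop (233,210)), its block is empty, and the round pin is in place. I'll wait briefly to confirm it is at rest, then hand in.

send_rows([
  [[0, 0, 0, 0, 1], [0, 0, 0, 0, 1], [0, 0, 0, 0, 1], [0, 0, 0, 0, 1], [0, 0, 0, 0, 1], [0, 0, 0, 0, 1], [0, 0, 0, 0, 1], [0, 0, 0, 0, 1]],
])

```text
clock: 12.08
position: [494.9, -195.7, 206.3]
ee_rot: [0.997, 0.074, 0.014, -0.002]
contact_force: [-0.9, -0.1, -0.3]
gripper_width: 85.4
```

Run:
```python
from h import *
im,d,c=grab('scene');W=cloud(d,c)
P=W[120:195,165:272].reshape(-1,3);q=P[(P[:,2]>65)&(P[:,2]<95)&(abs(P[:,0]-500)<80)&(abs(P[:,1]+193)<70)]
print('bar',len(q),q.mean(0).round(1),q[:,2].max().round(1))
if len(q)>50: print(job.job_done())
```

```text
bar 178 [ 504.  -189.8   77.5] 84.2
the job is handed in; nothing more can be done
None
```

I worked the seized pin loose, set it down in the grey tray and handed the job in at about 12 s of the 40 s allowed. `job_done` reports no verdict.

- **First twist:** I gripped the crossbar and turned it about 30° clockwise while pulling up, gaining about 11.6 mm.
- **Second twist:** I turned it back to about 30° counter-clockwise of where it started. That brought the total rise to about 21 mm, with the pin still in its bore.
- **Placing:** I drew the pin straight out, carried it over the tray and lowered it to about 1 mm above the floor before letting go.

**Last checks:**
- The pin stands upright near the middle of the tray, with its crossbar still at full height about 0.7 s after the arm had risen clear.
- The fingers are open, about 120 mm above the pin.
- The round-headed pin measures within about 0.2 mm of its starting place.

**Disagreements:**
- The grip width read 12.7 mm on the 14 mm crossbar. The pictures showed the bar held and turning with the fingers.
- The tool had drifted to a tilt of about 2° by the end, with no visible effect.

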